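# Unclip the router-bit caddy from the fence and hold it level

## Robot

A 6-joint arm with a two-finger parallel gripper is mounted at the origin on the work surface. World frame = base frame: x ahead of the robot, y to its left, z up, the work surface at z = 0. Lengths are in m, angles in rad, forces in N, time in s.
With the tool pointing down it reaches from about 0.25 to 0.775 m from the base axis. Payload 4 kg.
Tool frame: the origin (TCP) lies at the very end of the fingers, on their centre line; the grasp point (between the pads) lies 19 mm behind it; z points along the fingers, y is the line along which they close (so a half turn about z gives the same grasp; the last joint's range is limited). The gripper opens to 85 mm and grips with 20 to 120 N. Pads are 22 mm wide; open, the fingers measure 114 mm over their backs; the gripper's body (76 mm by 85 mm) begins 54 mm behind the grasp point. The pads swing forward as they close: fully open they stand 13 mm farther back than shut.
Start: joints at [1.214, 0.087, 1.371, -0, 1.684, -0.103], TCP at [0.138, 0.532, 0.231] pointing down, gripper open.
Joint ranges: [-3.1, 3.1], [-0.76, 2.03], [0.27, 2.55], [-1.08, 4.22], [0.17, 2.65], [-2.57, 2.57]. Speed limits (rad/s): [2.79, 2.79, 3.14, 3.14, 3.14, 3.14].

## Interface

Orientations are given as a 3x3 rotation matrix whose columns are the frame's x, y, z axes.
In Python, from plant import env gives the robot as it stands.
- The arm moves only by the tool shift_gripper, called after "Request:" by a JSON object that holds its "fn" and its "kwargs", one argument or row to a line. Schema: {"type":"object","properties":{"deltas":{"type":"array","items":{"type":"number"},"minItems":5,"maxItems":60},"grip_n":{"type":"number"},"only":{"type":"string"},"quiet":{"type":"boolean"},"lines":{"type":"string"}},"required":["deltas"],"additionalProperties":false}. deltas is one flat list of numbers that holds 1 to 12 rows one after another, with no inner brackets; each row has 5 numbers: dx, dy, dz in shares of 0.6 m (1.0 is 0.6 m), then a turn about the tool's z in normalised numbers (1 is 4 rad), then the opening from 0.0 (shut) to 1.0 (fully open); each row is the pose to reach, as a shift and turn from the pose commanded when the call began, along the tool's axes at that moment; what a row does not reach only later rows make up. A row lasts 1/8 s, in which the tool goes at most 0.0625 m and 0.188 rad, less where a joint would pass 70% of its speed; a pose out of reach is approached as far as the arm can. The fingers move at their own pace and stop on an object; grip_n is the grip in N (left out, the last holds). Time passes only in rows, so rows that do not move let the fingers close. The tool returns the time, the measured TCP pose, the force, the opening and the grip force at its end. only (a regular expression) keeps the lines of the reply that match it, lines (a string "A,B") keeps lines A to B, and quiet returns only ok. Shift and turn numbers lie between -1 and 1, and a call with a number outside is refused. Input that does not fit is refused with a message, and nothing moves.
- env.observe(): the state, without advancing time (a new reading comes with each control period).
- env.snapshot(name): name is "scene" or "top" or "wrist"; returns a dict with "frame" (400x640x3 uint8, red, green, blue), "camera_matrix" (3x3 intrinsics, pixels), "rvec" (rotation vector, rad) and "tvec" (3), from world to camera coordinates, as OpenCV has them. Camera axes: x right, y down, z forward; pixel columns grow to the right and rows downward; lengths in m; the calibration is good to about 2 mm. A picture is of the moment at which its call begins. There is no depth.
- env.job_done(): hands the job in; it is judged then, once.
The state is a dict: "time": time; "joint_pos": joint angles; "joint_velocities": joint speeds; "joint_efforts": joint torques, N m; "ee_pos": TCP position; "orientation": TCP orientation; "contact_force": force on the tool from outside, world axes, zero at the start; "torque": the same for the moment, N m; "opening": opening from 0.0 (shut) to 1.0 (fully open); "gripper_force": force on a finger pad.
Only numpy, scipy, OpenCV 4.12 (cv2) and the standard library are available. Lean on these libraries where they do the work, as an engineer would, in place of code of your own. Each camera call takes 0.05 s, during which the arm holds its last target. There are 200 camera calls.

## Task

The wooden router-bit caddy is clipped on top of the angled aluminium fence: take it by its handle, pull it straight up off the fence against its sprung catch, and raise it about 10 cm above where it sat, keeping it level so that the loose collet nut stays in its tray. Hold it there still and level for three seconds and finish while still holding it up in the gripper; do not put it down or let go. Leave the cutting board, glue bottle, orange puck and push block where they are.

Things in the scene. Friction and masses are not known exactly. Their poses are not given: they have to be found in the camera images.
- caddy: Loose router-bit caddy, 0.3 to 0.55 kg. Plywood tray 100 (x) by 180 mm (y, along the fence), floor 8 mm thick, rim 10 mm above it. Origin: centre of the tray's underside, z up. At the +y end three fixed steel bits reach z 44 mm. Two black skirts 100 mm long reach down both sides of the fence to z -37 mm; lips inside them sit under the fence's rollers, 3 mm of play either side.
- caddy_handle (a point): Middle of the caddy's handle, 58 mm above the caddy's origin, axes as the caddy's: a wooden bar 24 mm thick (x), 60 mm long (y), 24 mm high, on two posts at y = +-23 mm, 38 mm of free space under it; free on both sides in x. Grip it from above, fingers closing along x. The caddy's centre of mass is within 15 mm of it in plan.
- fence: Fixed aluminium bar 40 (x) by 500 (y) by 60 mm high, turned on the table; origin: centre of its underside. The caddy sits on top, axes parallel, its origin at z 60 mm. Clamps at y = +-225 mm reach z 98 mm. A sprung roller in each side catches the caddy's lips: a straight pull of about 10 N plus its weight frees it in the first 4 mm; after 37 mm of rise the skirts are clear of the bar.
- collet_nut: Loose steel collet nut, a ring 28 mm outside, 14 mm hole, 12 mm high, about 40 g, lying in the caddy's tray at the end away from the router bits. Origin: centre of its underside.
- board: Bystander: chequered wooden cutting board 200 by 260 mm on four orange feet, 57 mm high in all. Origin: centre underneath.
- glue: Bystander: green glue bottle, 54 mm across, 150 mm high, beyond the fence. Origin: centre of its underside.
- puck: Bystander: orange round work puck, 72 mm across, 25 mm high, on the robot's side of the fence. Origin: centre of its underside.
- pushblock: Bystander: wooden push block 200 by 75 mm with a grip on top, 70 mm high. Origin: centre of its underside.

How it is judged:
On the way, in this order (a step that is already met when the one before it is completed fails the run):
1. the caddy is off the catch, its skirts clear above the fence, level, in the gripper (z of caddy in the frame of fence above 0.1 m and angle between caddy's own z axis and vertical below 0.2 rad and contact force between caddy and the fingers above 1 N), for 0.04 s.
2. the caddy is held still and level about 10 cm above its seat for more than two seconds (z of caddy in the frame of fence between 0.13 and 0.2 m and angle between caddy's own z axis and vertical below 0.09 rad and linear speed of caddy below 0.02 m/s and angular speed of caddy below 0.12 rad/s and contact force between caddy and the fingers above 1 N and contact force between caddy and fence below 0.1 N and x of collet_nut in the frame of caddy between -0.046 and 0.046 m and y of collet_nut in the frame of caddy between -0.086 and 0.086 m and z of collet_nut in the frame of caddy between 0 and 0.03 m), for 2.2 s.
At the end, for the whole second after the job is handed in: The gripper holds the caddy 70 to 140 mm above its seat on the fence, level within 0.09 rad, still (under 20 mm/s and 0.12 rad/s), not touching the fence, the collet nut in its tray; the four bystanders within 30 mm of their places (all of step 2 and distance of each of board, glue, puck, pushblock from where it was at the start of the episode below 0.03 m); the arm keeps its last pose, push and grip.
It fails at once if the caddy is tipped by more than 0.3 rad (angle between caddy's own z axis and vertical above 0.3 rad).
It fails at once if a bystander is shifted by more than 30 mm (distance of any of board, glue, puck, pushblock from where it was at the start of the episode above 0.03 m).
It also fails if it takes over 35 s, if anything falls off the work surface, if the arm or the gripper's body presses on something with over 40 N, if the wrist force passes 120 N, or if a joint passes its speed limit or range.

## Working session

There is one attempt and no reset: what is moved stays moved. The work goes in short steps, Python scripts to look and compute and a tool call to move; the robot and the scene stay as the last step left them, time stands still between calls to the robot, and variables do not carry over. Pictures are saved under pics/ and viewed, at most 10 in all, crops included, and the job is handed in when it is done.

```bash
mkdir -p pics
```

Create h.py:
```python
import cv2,numpy as np,json
from plant import env
def snap(n,f):
    s=env.snapshot(n); cv2.imwrite(f'pics/{f}.png',s['frame'][:,:,::-1])
    np.savez(f'pics/{f}.npz',K=s['camera_matrix'],r=s['rvec'],t=s['tvec'],im=s['frame'])
def ray(f,uv):
    d=np.load(f'pics/{f}.npz'); R=cv2.Rodrigues(d['r'])[0]; t=d['t'].reshape(3)
    c=-R.T@t; uv=np.atleast_2d(uv).astype(float)
    v=(R.T@np.linalg.inv(d['K'])@np.c_[uv,np.ones(len(uv))].T).T
    return c,v
def plane(f,uv,z):
    c,v=ray(f,uv); return c+v*((z-c[2])/v[:,2:])
def tri(f1,uv1,f2,uv2):
    c1,v1=ray(f1,uv1);c2,v2=ray(f2,uv2);o=[]
    for a,b in zip(v1,v2):
        s=np.linalg.lstsq(np.c_[a,-b],c2-c1,rcond=None)[0]
        p,q=c1+s[0]*a,c2+s[1]*b; o.append(np.r_[(p+q)/2,np.linalg.norm(p-q)])
    return np.array(o)
```

Run:
```python
from h import *
for n in ("scene","top","wrist"):
    snap(n,n+'0'); c,v=ray(n+'0',[[320,200]]); print(n,c,v)
```

```bash
ls
```

```text
scene [1.05460397 0.89161756 0.89103574] [[-0.40001541 -0.6781559  -0.61657054]]
top [0.35158571 0.00846572 1.3615452 ] [[ 0.14078574  0.00543205 -0.99004727]]
wrist [0.06868253 0.5496433  0.37274475] [[ 0.28679117 -0.09430188 -0.95372159]]
h.py
pics
plant.py
```

View pics/top0.png

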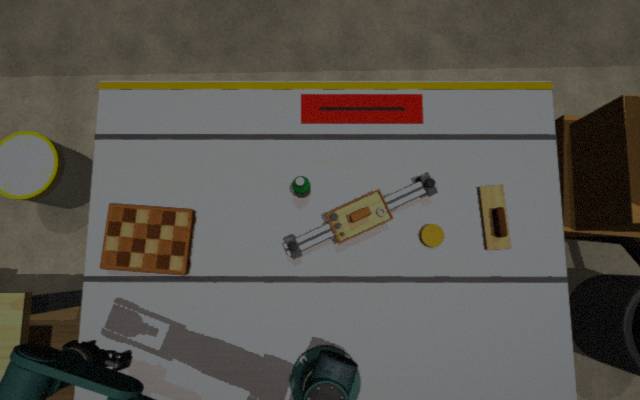

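View pics/scene0.png

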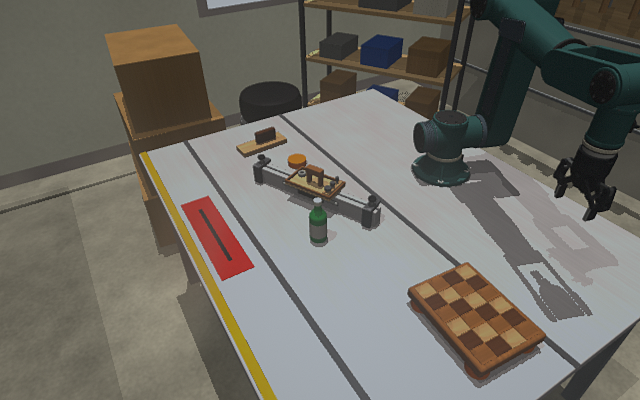

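The top view shows the caddy at about (360,215) with the bits at the left end and the nut at the right. The fence runs from (290,245) to (428,185), with the glue at (300,187), the puck at (432,236), the push block at (495,217) and the board at (150,240). In the scene view the handle is near (315,172). I'll enlarge both.

Run:
```python
from h import *
a=cv2.imread('pics/top0.png')[165:265,275:445]; b=cv2.imread('pics/scene0.png')[150:230,245:385]
a=cv2.resize(a,(680,400),interpolation=cv2.INTER_CUBIC)*1
b=cv2.resize(b,(800,457),interpolation=cv2.INTER_CUBIC)
cv2.imwrite('pics/ca.png',cv2.convertScaleAbs(a,alpha=1.5));cv2.imwrite('pics/cb.png',cv2.convertScaleAbs(b,alpha=1.5))
# handle in top: reddish-brown mask near the caddy
for f,(y0,y1,x0,x1) in {'top0':(195,240,335,390),'scene0':(155,200,280,350)}.items():
    im=np.load(f'pics/{f}.npz')['im'];h=cv2.cvtColor(im,cv2.COLOR_RGB2HSV)
    sub=h[y0:y1,x0:x1]; m=((sub[...,0]<14)&(sub[...,1]>110)&(sub[...,2]>50)).astype('u1')
    n,l,s,c=cv2.connectedComponentsWithStats(m)
    for i in range(1,n):
        if s[i,4]>15: print(f,s[i],c[i]+[x0,y0],cv2.minAreaRect(np.argwhere(l==i)[:,::-1].astype('f4')+np.float32([x0,y0])))
```

```text
top0 [16 18  5  9 16] [353.125  217.4375] ((353.0, 217.0), (8.0, 4.0), 90.0)
scene0 [ 9  5 17 11 90] [297.53333333 165.08888889] ((297.376953125, 165.51541137695312), (9.054535865783691, 16.496618270874023), 82.87498474121094)
scene0 [26 10 17  8 60] [314.43333333 168.3       ] ((314.1000061035156, 168.1999969482422), (16.127614974975586, 4.110960960388184), 18.434947967529297)
scene0 [41 27 24 15 42] [333.54761905 190.33333333] ((333.6743469238281, 190.2419891357422), (5.947726249694824, 25.94220733642578), 62.35402297973633)
```

View pics/ca.png

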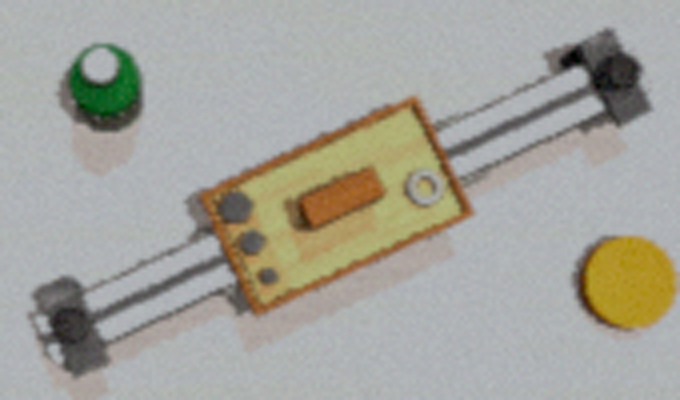

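View pics/cb.png

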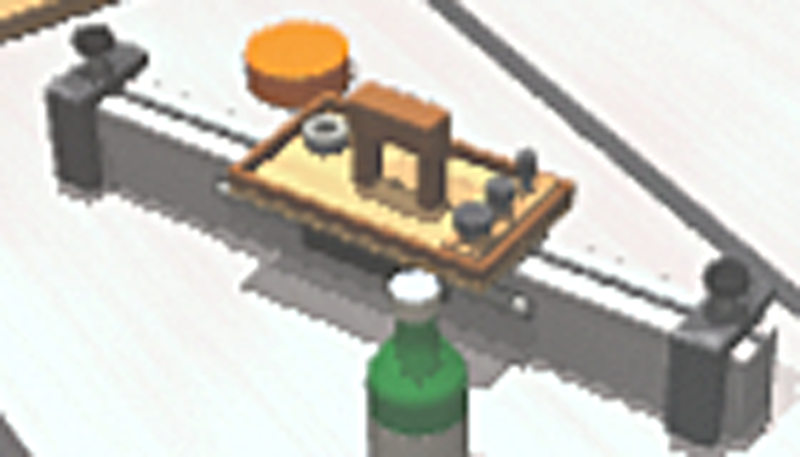

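Run:
```python
from h import *
A=lambda p:(np.array(p)+.5)/4-.5+[275,165]
B=lambda p:(np.array(p)+.5)/5.714-.5+[245,150]
# bar top centre, tray corners: (top crop, scene crop)
print(np.round(tri('top0',A([[342,196],[205,192],[415,98],[472,212],[260,312]]),'scene0',B([[403,105],[485,265],[230,173],[333,95],[573,185]])),4))
P=plane('top0',A([[205,192],[415,98],[472,212],[260,312]]),.078); print(P,P.mean(0))
d=P[[1,2]].mean(0)-P[[0,3]].mean(0);print(np.linalg.norm(d),np.degrees(np.arctan2(d[1],d[0])))
e=P[[0,1]].mean(0)-P[[3,2]].mean(0);print(np.linalg.norm(e),np.degrees(np.arctan2(e[1],e[0])))
print(plane('top0',A([[342,196]]),.130))
o=env.observe();print(o['ee_pos'],o['orientation'])
```

```text
[[ 0.4869 -0.0991  0.131   0.0009]
 [ 0.4944 -0.0011  0.0819  0.0031]
 [ 0.5687 -0.1608  0.0771  0.0032]
 [ 0.48   -0.1994  0.0798  0.0026]
 [ 0.4066 -0.0421  0.078   0.0013]]
[[ 0.49612309 -0.00204558  0.078     ]
 [ 0.56718013 -0.15972654  0.078     ]
 [ 0.48129046 -0.20049611  0.078     ]
 [ 0.40716994 -0.04253311  0.078     ]] [ 0.4879409  -0.10120034  0.078     ]
0.17371501766828412 -65.3003671177266
0.0964011558019015 24.926352905969914
[[ 0.48745238 -0.09947514  0.13      ]]
[0.13796618 0.53201659 0.2303661 ] [[-9.67955379e-01  2.51121436e-01 -6.38884905e-04]
 [ 2.51122167e-01  9.67953987e-01 -1.65431678e-03]
 [ 2.02976784e-04 -1.76174299e-03 -9.99998428e-01]]
```

The measurements agree with what was given: bar top at z 0.131 (expected 0.130), tray rim at about 0.079 (expected 0.078), caddy x axis at 24.8°. Next I'll move to hover above the handle.

The manual's scale: shifts go in shares of 0.6 m and turns go in shares of 4 rad. Converting my numbers, -0.524 m is -0.8733, -0.13 m is -0.2167, 0.08 rad is 0.02.

Request:
{"fn": "shift_gripper", "kwargs": {
  "deltas": [-0.0667,-0.0667,0,0.02,1,-0.1333,-0.1417,0,0.04,1,-0.2,-0.2167,0,0.06,1,-0.275,-0.2917,0,0.08,1,-0.35,-0.3667,0,0.1,1,-0.4167,-0.4417,0,0.12,1,-0.4917,-0.5167,0,0.14,1,-0.5667,-0.5917,0,0.16,1,-0.6333,-0.6667,0,0.18,1,-0.7,-0.7417,0,0.2,1,-0.7667,-0.8083,0,0.2205,1,-0.8283,-0.8733,0,0.2205,1],
  "grip_n": 100
}}

```text
time: 1.65
ee_pos: [0.4881, -0.1016, 0.2309]
orientation: [[-0.42, 0.907, -0.0], [0.907, 0.42, 0.0], [0.001, 0.0, -1.0]]
contact_force: [0.7, 0.5, 0.5]
opening: 0.996
gripper_force: 0.0
```

Request:
{"fn": "shift_gripper", "kwargs": {
  "deltas": [0,0,0,0,1,0,0,0,0,1,0,0,0,0,1]
}}

```text
time: 2.02
ee_pos: [0.4872, -0.0985, 0.2315]
orientation: [[-0.423, 0.906, 0.0], [0.906, 0.423, 0.0], [0.0, 0.0, -1.0]]
contact_force: [-0.6, -0.6, 0.5]
opening: 1.004
gripper_force: 0.0
```

Run:
```python
from h import *
snap('wrist','w1'); o=env.observe();print(o['ee_pos'],o['orientation'],o['joint_pos'])
y=o['orientation'][:,1] if hasattr(o['orientation'],'shape') else [r[1] for r in o['orientation']]
print(np.degrees(np.arctan2(y[1],y[0])))
```

```text
[ 0.48726052 -0.09844322  0.23161656] [[-4.22991166e-01  9.06133645e-01  5.39356795e-04]
 [ 9.06133797e-01  4.22991169e-01  1.15263291e-04]
 [-1.23699215e-04  5.37484775e-04 -9.99999848e-01]] [-3.13638755e-01 -3.15195609e-02  1.49179661e+00  2.77723634e-04
  1.68083812e+00 -7.50352034e-01]
25.02358089280936
```

View pics/w1.png

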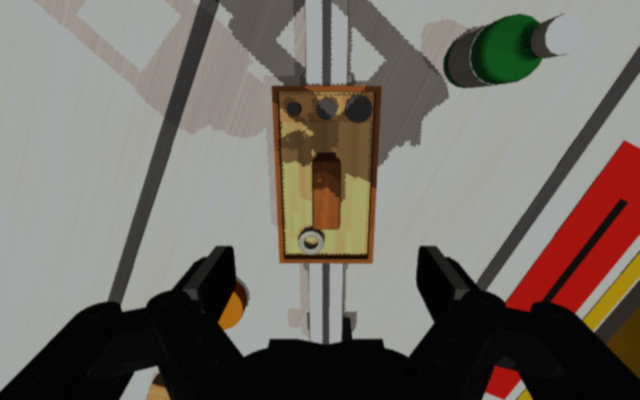

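The wrist view shows the caddy parallel to the image axes. The bar's top face spans roughly (313–340, 165–228), the nut is at (312,240) and the glue is well to the right. I'll check the bar's position and angle from this view.

Run:
```python
from h import *
A=lambda p:(np.array(p)+.5)/4-.5+[275,165]
im=np.load('pics/w1.npz')['im']; g=im.astype(int)
for v in (180,200,215): print(v,[tuple(g[v,u]) for u in range(308,346,2)])
print('col',[(v,*g[v,327]) for v in range(150,236,3)])
for q in ([[326.5,180]],[[326.5,215]],[[326.5,196]]): print(plane('w1',q,.13))
print(tri('w1',[[326.5,196]],'top0',A([[342,196]])))
P=plane('w1',[[273,87],[382,87],[278,262],[373,262]],.078);print(P,P.mean(0))
d=P[:2].mean(0)-P[2:].mean(0);print(np.degrees(np.arctan2(d[1],d[0])))
```

```text
180 [(np.int64(162), np.int64(141), np.int64(87)), (np.int64(154), np.int64(132), np.int64(81)), (np.int64(81), np.int64(61), np.int64(34)), (np.int64(62), np.int64(34), np.int64(14)), (np.int64(71), np.int64(39), np.int64(17)), (np.int64(112), np.int64(62), np.int64(26)), (np.int64(118), np.int64(65), np.int64(28)), (np.int64(71), np.int64(40), np.int64(16)), (np.int64(70), np.int64(37), np.int64(15)), (np.int64(74), np.int64(39), np.int64(17)), (np.int64(72), np.int64(39), np.int64(17)), (np.int64(69), np.int64(38), np.int64(16)), (np.int64(67), np.int64(37), np.int64(15)), (np.int64(67), np.int64(36), np.int64(16)), (np.int64(61), np.int64(33), np.int64(13)), (np.int64(56), np.int64(30), np.int64(13)), (np.int64(61), np.int64(42), np.int64(23)), (np.int64(103), np.int64(78), np.int64(47)), (np.int64(130), np.int64(116), np.int64(71))]
200 [(np.int64(163), np.int64(152), np.int64(94)), (np.int64(161), np.int64(141), np.int64(87)), (np.int64(112), np.int64(83), np.int64(46)), (np.int64(119), np.int64(67), np.int64(28)), (np.int64(138), np.int64(77), np.int64(35)), (np.int64(134), np
[... 2607 characters left out ...]
nt64(34)), (219, np.int64(139), np.int64(78), np.int64(34)), (222, np.int64(138), np.int64(77), np.int64(35)), (225, np.int64(137), np.int64(76), np.int64(34)), (228, np.int64(131), np.int64(82), np.int64(42)), (231, np.int64(162), np.int64(160), np.int64(100)), (234, np.int64(161), np.int64(162), np.int64(102))]
[[ 0.4831468  -0.08785641  0.13      ]]
[[ 0.49601502 -0.11531102  0.13      ]]
[[ 0.48892254 -0.10017907  0.13      ]]
[[ 0.48764721 -0.09901429  0.13448611  0.00137913]]
[[ 0.40778326 -0.04127098  0.078     ]
 [ 0.4974711   0.00068176  0.078     ]
 [ 0.47998173 -0.20314777  0.078     ]
 [ 0.5721094  -0.16004726  0.078     ]] [ 0.48933637 -0.10094606  0.078     ]
114.47305668009191
```

Handle centre is (0.488, -0.100) and the angle is within 0.5° of the tool, so I can descend and close.

Converted, 0.132 m is 0.22, -0.001 m is -0.0017.

Request:
{"fn": "shift_gripper", "kwargs": {
  "deltas": [-0.0017,0,0.0333,0,1,-0.0033,0,0.075,0,1,-0.0033,0,0.1167,0,1,-0.0033,0,0.15,0,1,-0.0033,0,0.175,0,1,-0.0033,0,0.1967,0,1,-0.0033,0,0.2117,0,1,-0.0033,0,0.22,0,1,-0.0033,0,0.22,0,1,-0.0033,0,0.22,0,1],
  "grip_n": 100
}}

```text
time: 3.32
ee_pos: [0.4889, -0.1016, 0.0999]
orientation: [[-0.421, 0.907, 0.001], [0.907, 0.421, -0.0], [-0.001, 0.001, -1.0]]
contact_force: [0.1, 0.4, -0.6]
opening: 0.996
gripper_force: 0.0
```

Request:
{"fn": "shift_gripper", "kwargs": {
  "deltas": [0,0,0,0,0.6,0,0,0,0,0.4,0,0,0,0,0.2,0,0,0,0,0,0,0,0,0,0,0,0,0,0,0,0,0,0,0,0,0,0,0,0,0],
  "grip_n": 100
}}

```text
time: 4.32
ee_pos: [0.4889, -0.1013, 0.0997]
orientation: [[-0.422, 0.907, 0.001], [0.907, 0.422, 0.0], [-0.0, 0.001, -1.0]]
contact_force: [2.4, 1.2, 3.2]
opening: 0.264
gripper_force: 99.0
```

```bash
python3 -c "
from h import *
snap('wrist','w2')"
```

```text
(no output)
```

View pics/w2.png

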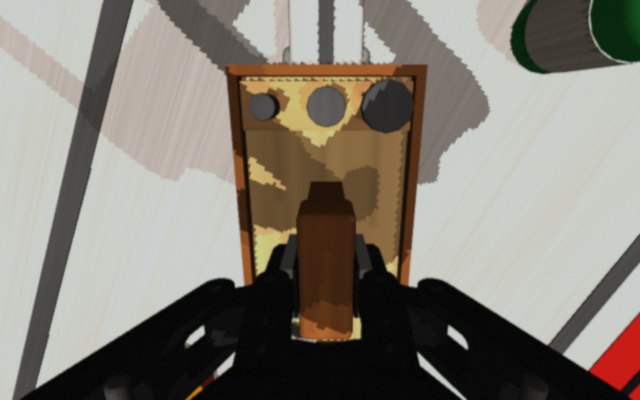

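The pads hold the bar from both sides at about (295,270) and (360,270), at its middle. The opening of 0.264 × 85 mm ≈ 22 mm fits the 24 mm bar. Now I'll pull straight up gently.

Converted, -0.016 m is -0.0267, -0.014 m is -0.0233.

Request:
{"fn": "shift_gripper", "kwargs": {
  "deltas": [0,0,-0.0017,0,0,0,0,-0.0033,0,0,0,0,-0.005,0,0,0,0,-0.0067,0,0,0,0,-0.0083,0,0,0,0,-0.01,0,0,0,0,-0.0117,0,0,0,0,-0.0133,0,0,0,0,-0.0167,0,0,0,0,-0.02,0,0,0,0,-0.0233,0,0,0,0,-0.0267,0,0],
  "grip_n": 100
}}

```text
time: 5.88
ee_pos: [0.4887, -0.1016, 0.1168]
orientation: [[-0.422, 0.907, 0.001], [0.907, 0.422, -0.001], [-0.001, 0.001, -1.0]]
contact_force: [0.7, 0.3, -4.2]
opening: 0.264
gripper_force: 100.0
```

```bash
python3 -c "
from h import *
snap('wrist','w3')"
```

```text
(no output)
```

View pics/w3.png

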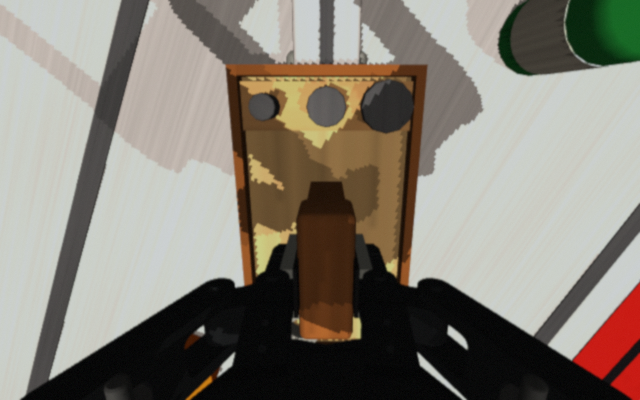

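The caddy looks the same in the gripper as before: rim top edge still at row 66, bits at the same pixels, no tilt. Meanwhile the background has receded, and the force reads only its weight (about 4 N), so it's off the catch. I'll go on to about 100 mm and hold.

Request:
{"fn": "shift_gripper", "kwargs": {
  "deltas": [0,0,-0.0067,0,0,0,0,-0.0167,0,0,0,0,-0.03,0,0,0,0,-0.045,0,0,0,0,-0.06,0,0,0,0,-0.075,0,0,0,0,-0.09,0,0,0,0,-0.105,0,0,0,0,-0.1183,0,0,0,0,-0.13,0,0,0,0,-0.1367,0,0,0,0,-0.14,0,0],
  "grip_n": 100
}}

```text
time: 7.42
ee_pos: [0.4885, -0.1014, 0.1994]
orientation: [[-0.421, 0.907, 0.0], [0.907, 0.421, 0.0], [0.0, 0.0, -1.0]]
contact_force: [-0.3, -0.5, -5.8]
opening: 0.262
gripper_force: 100.0
```

Request:
{"fn": "shift_gripper", "kwargs": {
  "deltas": [0,0,0,0,0,0,0,0,0,0,0,0,0,0,0,0,0,0,0,0,0,0,0,0,0,0,0,0,0,0,0,0,0,0,0,0,0,0,0,0,0,0,0,0,0,0,0,0,0,0,0,0,0,0,0,0,0,0,0,0],
  "grip_n": 100
}}

```text
time: 8.93
ee_pos: [0.4885, -0.1014, 0.1993]
orientation: [[-0.421, 0.907, 0.0], [0.907, 0.421, 0.0], [0.0, 0.0, -1.0]]
contact_force: [-0.7, 0.0, -4.5]
opening: 0.266
gripper_force: 100.0
```

Request:
{"fn": "shift_gripper", "kwargs": {
  "deltas": [0,0,0,0,0,0,0,0,0,0,0,0,0,0,0,0,0,0,0,0,0,0,0,0,0,0,0,0,0,0,0,0,0,0,0,0,0,0,0,0,0,0,0,0,0,0,0,0,0,0,0,0,0,0,0,0,0,0,0,0],
  "grip_n": 100
}}

```text
time: 10.42
ee_pos: [0.4884, -0.1014, 0.1993]
orientation: [[-0.421, 0.907, 0.0], [0.907, 0.421, 0.0], [0.0, 0.0, -1.0]]
contact_force: [-0.8, -0.1, -3.6]
opening: 0.262
gripper_force: 100.0
```

Run:
```python
from h import *
snap('scene','s4');snap('wrist','w4')
a=cv2.imread('pics/s4.png')[90:240,220:400];b=cv2.imread('pics/w4.png')
cv2.imwrite('pics/c4.png',np.hstack([cv2.resize(a,(400,333)),cv2.resize(b,(400,333))]))
```

```text
(no output)
```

View pics/c4.png

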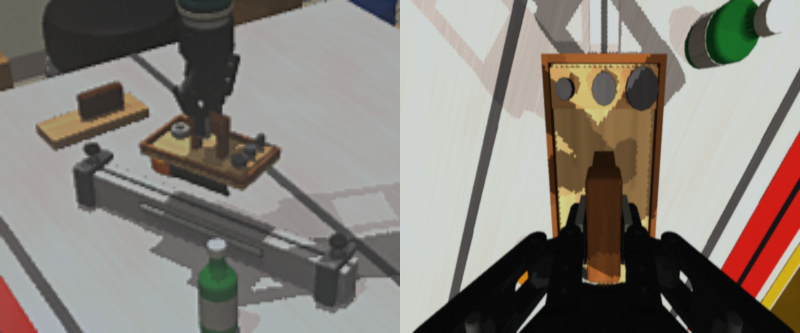

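The caddy hangs level and clear above the fence (left half, about (210,150)), and the nut is still in its tray at (180,128). In the right half, the rim is unchanged in the gripper. It has already been held for 3 s, so I'll hold a little longer and hand in.

Request:
{"fn": "shift_gripper", "kwargs": {
  "deltas": [0,0,0,0,0,0,0,0,0,0,0,0,0,0,0,0,0,0,0,0,0,0,0,0,0,0,0,0,0,0],
  "grip_n": 100
}}

```text
time: 11.28
ee_pos: [0.4885, -0.1014, 0.1993]
orientation: [[-0.421, 0.907, 0.0], [0.907, 0.421, 0.0], [0.0, 0.0, -1.0]]
contact_force: [0.4, -0.4, -5.6]
opening: 0.263
gripper_force: 100.0
```

```bash
python3 -c "
from plant import env
print(env.job_done())"
```

```text
the job is handed in; nothing more can be done
None
```

I pulled the caddy off the fence, held it level and still about 10 cm above its seat for over three seconds with the nut in its tray, and handed the job in at 11.3 s still gripping it; no verdict was returned.

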